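# Close and lock the lamp cover of a detector

## Robot

A 6-joint arm with a two-finger parallel gripper is mounted at the origin on the work surface. World frame = base frame: x ahead of the robot, y to its left, z up, the work surface at z = 0. Lengths are in m, angles in degrees, forces in N, time in s.
With the tool pointing down it reaches from about 0.325 to 0.9 m from the base axis. Payload 6.1 kg.
Tool frame: the origin (TCP) lies midway between the tips of the shut fingers; the grasp point (between the pads) lies 19 mm behind it (manip.tcp_to_grasp is the z of the grasp point in the tool frame, in m); z points along the fingers, y is the direction in which the jaws open and shut (so a half turn about z gives the same grasp; the last joint's range is limited). The gripper opens to 85 mm and grips with 20 to 120 N. Pads are 22 mm wide; open, the fingers measure 114 mm over their backs; the gripper's body (76 mm by 85 mm) begins 54 mm behind the grasp point. The pads swing forward as they close: fully open they stand 13 mm farther back than shut.
Start: joints at [-73.115, 12.628, 87.462, -0, 79.91, -7.225], TCP at [0.255, -0.57, 0.209] pointing down, gripper open.
Joint ranges: [-170.65, 170.65], [-52.31, 119.04], [5.05, 147.46], [-71.25, 251.25], [11.57, 151.72], [-153.62, 153.62]. Speed limits (degrees/s): [147.25, 147.25, 172.46, 180, 180, 180].

## Interface

Orientations are given as [roll, pitch, yaw] about the fixed x, y, z axes, in that order (R = Rz(yaw) Ry(pitch) Rx(roll)).
In Python, from workcell import manip, viewer gives the robot as it stands.
- The arm moves only by the shell command python3 -m crank 'ROWS' [FORCE]. ROWS is JSON, a list of rows, each an object of numbers: "fingers": the opening, from -1 (shut) to 1 (fully open); "dx", "dy", "dz": the shift along the world's x, y, z in cm; "rx", "ry", "rz": the turn, a rotation vector about the world's x, y, z in degrees. In form: [{"fingers": .., "dx": .., "dy": .., "dz": .., "rx": .., "ry": .., "rz": ..}, ...]. A call has exactly 10 rows; each row shifts and turns the commanded pose from where the row before left it; what a row does not reach is not made up. A row lasts 1/12 s, in which the tool goes at most 41.7 mm and 7.16 degrees, less where a joint would pass 70% of its speed; a pose out of reach is approached as far as the arm can. A call with a gripper value outside its range is refused whole. The fingers move at their own pace and stop on an object; FORCE is the grip in N (left out, the last holds). Time passes only in rows, so rows that do not move let the fingers close, or fill a call up. It gives the time, the measured TCP pose, the force and the opening at its end, in the units of the state.
- manip.get_obs(): the state, without advancing time (a new reading comes with each control period).
- viewer.grab_frame(name): name is "scene" or "side" or "wrist"; returns a dict with "image" (400x640x3 uint8, red, green, blue), "K" (3x3 intrinsics, pixels), "rvec" (rotation vector, rad) and "tvec" (3), from world to camera coordinates, as OpenCV has them. Camera axes: x right, y down, z forward; pixel columns grow to the right and rows downward; lengths in m; the calibration is good to about 2 mm. A picture is of the moment at which its call begins. There is no depth.
- manip.job_done(): hands the job in, once; it reports no verdict.
The state is a dict: "time": time; "joint_positions": joint angles; "joint_vel": joint speeds; "tau": joint torques, N m; "position": TCP position; "tcp_rot": TCP orientation; "ft_force": force on the tool from outside, world axes, zero at the start; "torque": the same for the moment, N m; "gripper_width": finger opening in m.
Only numpy, scipy, OpenCV 4.12 (cv2) and the standard library are available. Lean on these libraries where they do the work, as an engineer would, in place of code of your own. Each camera call takes 0.05 s, during which the arm holds its last target. There are 200 camera calls.

## Task

The lamp compartment of the chromatography detector has been left open. Press its cover down shut with the fingertips, then set a fingertip (or both) in the slot of each of the two blue latches and turn it clockwise a quarter turn to its stop, so that the cover is locked. Do not lift the cover any further, and leave the bottle, lamp, screwdriver and vial rack where they are.

Things in the scene. Friction and masses are not known exactly. Their poses are not given: they have to be found in the camera images.
- detector: White bench instrument, 435 mm deep (x), 345 mm wide (y), 140 mm high, fixed. Origin: centre of its underside. Its x axis points from its front (nearer the robot) to its rear, y to its left, z up. On its flat top deck (z = 140 mm) lie the cover, at the front, and a bottle and a lamp, standing on the rear half.
- cover (a joint): Opening angle of the cover, rad; 0 = shut. Starts 0.2 to 0.5. Grey plate, 155 (x) by 264 (y) by 18 mm, hinged along its far edge at detector x = -35, z = 140 mm; its front edge (shut: detector x = -190 mm) lifts as it opens. Shut, its top is at z = 158 mm. A stiff hinge keeps it where it is left; pressing down with about 1 to 4 N between the latches moves it.
- cover_press (a point): Point on the cover's top face midway between the latches, 115 mm from the hinge (shut: detector x = -150, y = 0, z = 158 mm). The face is plain and flat for 40 mm to either side. z axis square to the face.
- latch_left (a joint): Turn of the left latch, rad: 0 = unlocked, 1.571 = locked, at its stop; grows clockwise as seen from above. Starts at 0 to 0.2; stops at 0 and 1.571; friction 0.12 N m, stays where it is left. Turned with the cover shut, a cam tongue under the cover swings beneath the deck's front lip; with the cover open it would strike the lip.
- latch_left_slot (a point): Left latch: centre of its top face, on its axis. Round blue rotor, 63 mm across, flush in the cover, cut right across by a slot 24 mm wide (28 at the mouth), 14.5 mm deep, in a round well 66 mm across. Axes turn with it: slot along y, z up the axis. White line on the black slot floor points to -y: unlocked to detector's right, locked to its front. Cover shut: detector x -150, y +75, z 158.5 mm.
- latch_right (a joint): Turn of the right latch, the same as the left in every way.
- latch_right_slot (a point): Right latch: centre of its top face, on its axis; same shape, axes and marks as the left one. Cover shut: detector x = -150, y = -75, z = 158.5 mm.
- bottle: Bystander: glass bottle with a blue cap, 56 mm across, 105 mm high, on the rear half of the detector's deck. Origin: centre of its underside.
- lamp: Bystander: old deuterium lamp, glass bulb 30 mm across on a 44 mm metal flange, 61 mm high, standing on the rear half of the deck. Origin: centre of its underside.
- driver: Bystander: screwdriver lying on the bench to the right of the detector, along its own x axis.
- rack: Bystander: white block of amber vials with blue caps, 60 by 120 mm, 44 mm high, on the bench to the left of the detector. Origin: centre of its underside.

How it is judged:
By the outcome, as a careful person would: the job done as asked, in the order asked, and still so for the second after the job is handed in, with the robot touching nothing.
It also fails if it takes over 58 s, if anything falls off the work surface, if the arm or the gripper's body presses on something with over 40 N, if the wrist force passes 120 N, or if a joint passes its speed limit or range.

## Working session

There is one attempt and no reset: what is moved stays moved. The work goes in short steps, Python scripts to look and compute and a shell command to move; the robot and the scene stay as the last step left them, time stands still between calls to the robot, and variables do not carry over. Pictures are saved under pics/ and viewed, about 8 in all and at most 12, crops included, and the job is handed in when it is done.

```bash
mkdir -p pics; ls; cat > h.py <<'E'
import numpy as np,cv2
from workcell import manip,viewer
def cam(n):
    f=viewer.grab_frame(n);R,_=cv2.Rodrigues(np.array(f['rvec'],float));return f['image'],np.array(f['K']),R,np.array(f['tvec']).ravel()
def ray(c,u,v):
    _,K,R,t=c;o=-R.T@t;d=R.T@np.linalg.inv(K)@[u,v,1];return o,d/np.linalg.norm(d)
def onz(c,u,v,z):
    o,d=ray(c,u,v);return o+d*(z-o[2])/d[2]
def tri(rs):
    A=0;b=0
    for o,d in rs:
        P=np.eye(3)-np.outer(d,d);A=A+P;b=b+P@o
    return np.linalg.solve(A,b)
def proj(c,p):
    _,K,R,t=c;q=K@(R@np.array(p)+t);return q[:2]/q[2]
def save(n,im):cv2.imwrite('pics/'+n,cv2.cvtColor(im,cv2.COLOR_RGB2BGR))
def blue(im,lo=(95,90,40),hi=(130,255,255)):
    m=cv2.inRange(cv2.cvtColor(im,cv2.COLOR_RGB2HSV),lo,hi)
    n,l,s,c=cv2.connectedComponentsWithStats(m)
    return m,l,[(i,s[i].tolist(),c[i].round(1).tolist()) for i in range(1,n) if s[i][4]>60]
E
python3 - <<'E'
from h import *
for n in('scene','side'):
    c=cam(n);save(n+'0.png',c[0]);print(n,(-c[2].T@c[3]).round(3))
    for b in blue(c[0])[2]:print(b)
print(manip.get_obs())
E
```

```text
pics
scene [1.055 0.416 0.662]
(1, [0, 0, 115, 102, 4457], [35.9, 38.5])
(2, [117, 0, 117, 76, 5012], [176.1, 35.0])
(3, [563, 0, 25, 49, 249], [574.9, 23.6])
(4, [548, 53, 16, 32, 144], [555.7, 68.4])
(5, [320, 136, 23, 13, 184], [331.9, 140.7])
(6, [316, 147, 23, 10, 129], [326.1, 152.4])
(7, [382, 151, 27, 13, 222], [395.5, 156.5])
(8, [379, 164, 26, 11, 156], [391.0, 169.3])
(9, [378, 207, 18, 18, 233], [386.0, 215.1])
(10, [440, 227, 6, 17, 65], [442.4, 235.1])
(11, [457, 230, 6, 16, 68], [459.0, 237.6])
(12, [465, 231, 7, 17, 73], [467.3, 238.9])
side [ 0.395 -0.672  0.896]
(1, [422, 0, 218, 255, 30231], [561.3, 85.5])
(2, [324, 113, 11, 12, 109], [329.3, 118.5])
(6, [242, 171, 13, 16, 120], [247.5, 178.6])
(7, [255, 170, 16, 16, 165], [262.7, 177.4])
(8, [287, 212, 19, 20, 219], [296.4, 220.8])
(9, [274, 214, 16, 19, 153], [280.4, 223.0])
{'time': 0.1, 'joint_positions': array([-7.31163094e+01,  1.26702955e+01,  8.75197013e+01,  2.77007817e-03,
        7.99106648e+01, -7.22661916e+00]), 'joint_vel': array([-0.07099986, -0.11806358, -0.24265317,  0.04188364, -0.01643077,
        0.03139657]), 'tau': array([ 7.62247219e-04, -4.98241425e+01, -3.90547872e+01, -1.57275158e-04,
        5.63308640e-03,  4.74474552e-05]), 'position': array([ 0.25513381, -0.56991275,  0.20830876]), 'tcp_rot': array([-1.79900481e+02, -1.53673564e-02,  2.41098088e+01]), 'ft_force': array([ 0.34827203, -0.01151584, -0.8358915 ]), 'torque': array([ 0.0162936 , -0.01721247, -0.03894253]), 'gripper_width': 0.08520140596581928}
```

View pics/scene0.png

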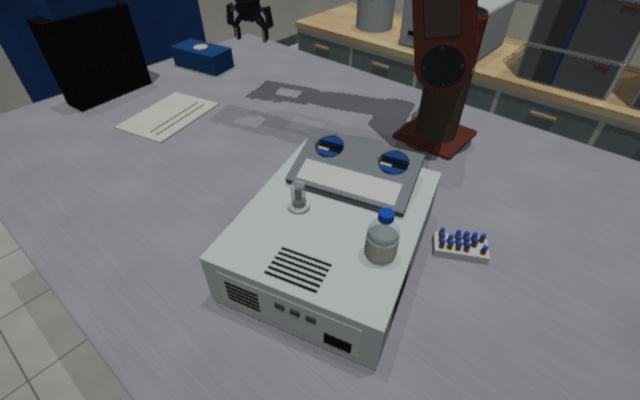

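View pics/side0.png

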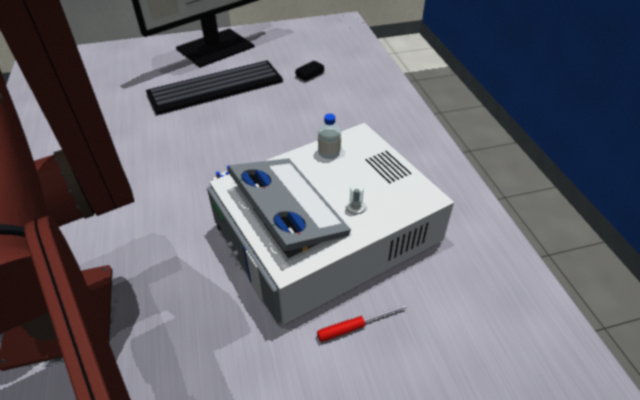

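```bash
python3 - <<'E'
from h import *
S=cam('scene');D=cam('side')
def cen(c,ids):
    m,l,bs=blue(c[0]);L=np.isin(l,ids).astype(np.uint8)
    p=cv2.findNonZero(L);e=cv2.fitEllipse(cv2.convexHull(p));return e
sl=cen(S,[7,8]);sr=cen(S,[5,6]);dl=cen(D,[6,7]);dr=cen(D,[8,9])
for e in(sl,sr,dl,dr):print(e)
L=tri([ray(S,*sl[0]),ray(D,*dl[0])]);R=tri([ray(S,*sr[0]),ray(D,*dr[0])])
print('L',L.round(4),'R',R.round(4),np.linalg.norm(L-R))
for p,e in((L,sl),(R,sr)):print(proj(S,p)-e[0])
for p,e in((L,dl),(R,dr)):print(proj(D,p)-e[0])
for uv in((281,289),(452,203),(364,125)):print('side',onz(D,*uv,.14).round(3))
for uv in((205,262),(384,321),(441,170)):print('scene',onz(S,*uv,.14).round(3))
d=L-R;yaw=np.arctan2(-d[0],d[1]);print('yaw',np.degrees(yaw),'z',((L+R)/2))
save('s1.png',np.hstack([cv2.resize(S[0][120:220,270:450],None,fx=3,fy=3,interpolation=2)[:,:400],cv2.resize(D[0][150:250,200:333],None,fx=3,fy=3,interpolation=2)]))
E
```

```text
((393.32269287109375, 162.29153442382812), (23.36439323425293, 29.537519454956055), 87.85256958007812)
((329.0647888183594, 145.93313598632812), (21.109800338745117, 27.23381805419922), 77.09382629394531)
((255.81423950195312, 177.9373321533203), (16.665328979492188, 29.628005981445312), 101.41521453857422)
((289.2197265625, 221.78762817382812), (19.991769790649414, 32.15371322631836), 103.94282531738281)
L [0.458  0.1064 0.191 ] R [ 0.4997 -0.0381  0.1909] 0.15037027085466925
[-0.11145793  0.06586634]
[-0.15521053  0.07463719]
[-0.10137663 -0.07495563]
[-0.17153247 -0.09548509]
side [ 0.456 -0.155  0.14 ]
side [ 0.866 -0.033  0.14 ]
side [0.772 0.29  0.14 ]
scene [ 0.868 -0.016  0.14 ]
scene [0.757 0.289 0.14 ]
scene [0.347 0.173 0.14 ]
yaw 16.11780026154048 z [0.47887328 0.03417349 0.19097134]
```

View pics/s1.png

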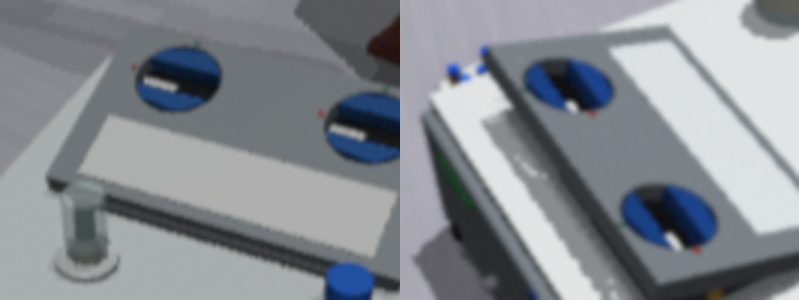

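The cover and both latches are clear. The scene view puts the latches at (393,162) and (329,146). They come out 150.4 mm apart, the detector yaw is about 16.1°, and the cover is open about 0.29 rad. Next I move above the press point with the fingers shut.

```bash
python3 -m crank '[{"fingers":-1,"dz":1,"dy":3,"dx":1,"rz":7},{"fingers":-1,"dz":1,"dy":3,"dx":1,"rz":7},{"fingers":-1,"dz":1,"dy":3,"dx":1,"rz":7},{"fingers":-1,"dz":1,"dy":3,"dx":1,"rz":7},{"fingers":-1,"dz":1,"dy":3,"dx":1,"rz":7},{"fingers":-1,"dy":3,"dx":1,"rz":7},{"fingers":-1,"dy":3,"dx":1,"rz":7},{"fingers":-1,"dy":3,"dx":1,"rz":7},{"fingers":-1,"dy":3,"dx":1,"rz":7},{"fingers":-1,"dy":3,"dx":1,"rz":7}]' 20
python3 -m crank '[{"fingers":-1,"dy":3,"dx":1,"rz":7},{"fingers":-1,"dy":3,"dx":1,"rz":7},{"fingers":-1,"dy":3,"dx":1,"rz":7},{"fingers":-1,"dy":3,"dx":1,"rz":7},{"fingers":-1,"dy":3,"dx":1,"rz":7},{"fingers":-1,"dy":3,"dx":1,"rz":7},{"fingers":-1,"dy":3,"dx":1,"rz":7},{"fingers":-1,"dy":3,"dx":1.2,"rz":7},{"fingers":-1,"dy":3.2,"dx":1.2,"rz":7},{"fingers":-1,"rz":7}]'
```

```text
invalid input at $[0]: expected keys fingers, dx, dy, dz, rx, ry, rz
invalid input at $[0]: expected keys fingers, dx, dy, dz, rx, ry, rz
```

```bash
python3 -m crank '[{"fingers":-1,"dx":1,"dy":3,"dz":1,"rx":0,"ry":0,"rz":7},{"fingers":-1,"dx":1,"dy":3,"dz":1,"rx":0,"ry":0,"rz":7},{"fingers":-1,"dx":1,"dy":3,"dz":1,"rx":0,"ry":0,"rz":7},{"fingers":-1,"dx":1,"dy":3,"dz":1,"rx":0,"ry":0,"rz":7},{"fingers":-1,"dx":1,"dy":3,"dz":1,"rx":0,"ry":0,"rz":7},{"fingers":-1,"dx":1,"dy":3,"dz":0,"rx":0,"ry":0,"rz":7},{"fingers":-1,"dx":1,"dy":3,"dz":0,"rx":0,"ry":0,"rz":7},{"fingers":-1,"dx":1,"dy":3,"dz":0,"rx":0,"ry":0,"rz":7},{"fingers":-1,"dx":1,"dy":3,"dz":0,"rx":0,"ry":0,"rz":7},{"fingers":-1,"dx":1,"dy":3,"dz":0,"rx":0,"ry":0,"rz":7}]' 20
python3 -m crank '[{"fingers":-1,"dx":1,"dy":3,"dz":0,"rx":0,"ry":0,"rz":7},{"fingers":-1,"dx":1,"dy":3,"dz":0,"rx":0,"ry":0,"rz":7},{"fingers":-1,"dx":1,"dy":3,"dz":0,"rx":0,"ry":0,"rz":7},{"fingers":-1,"dx":1,"dy":3,"dz":0,"rx":0,"ry":0,"rz":7},{"fingers":-1,"dx":1,"dy":3,"dz":0,"rx":0,"ry":0,"rz":7},{"fingers":-1,"dx":1,"dy":3,"dz":0,"rx":0,"ry":0,"rz":7},{"fingers":-1,"dx":1.2,"dy":3,"dz":0,"rx":0,"ry":0,"rz":7},{"fingers":-1,"dx":1.2,"dy":3.2,"dz":0,"rx":0,"ry":0,"rz":7},{"fingers":-1,"dx":1,"dy":3.2,"dz":0,"rx":0,"ry":0,"rz":7},{"fingers":-1,"dx":1,"dy":3,"dz":0,"rx":0,"ry":0,"rz":7}]'
```

```text
time: 1.03
position: [0.3554, -0.2689, 0.2592]
tcp_rot: [180.0, 0.0, 94.4]
ft_force: [0.2, 0.0, -0.1]
gripper_width: 0.0002
time: 1.87
position: [0.4595, 0.0354, 0.2594]
tcp_rot: [180.0, 0.0, 164.5]
ft_force: [-0.1, -0.3, 0.2]
gripper_width: 0.0003
```

```bash
python3 -m crank '[{"fingers":-1,"dx":0.4,"dy":0,"dz":-0.6,"rx":0,"ry":0,"rz":6.4},{"fingers":-1,"dx":0.4,"dy":0,"dz":-0.6,"rx":0,"ry":0,"rz":6.4},{"fingers":-1,"dx":0.4,"dy":0,"dz":-0.6,"rx":0,"ry":0,"rz":6.4},{"fingers":-1,"dx":0.4,"dy":0,"dz":-0.6,"rx":0,"ry":0,"rz":6.4},{"fingers":-1,"dx":0,"dy":0,"dz":-0.6,"rx":0,"ry":0,"rz":6},{"fingers":-1,"dx":0,"dy":0,"dz":-0.6,"rx":0,"ry":0,"rz":0},{"fingers":-1,"dx":0,"dy":0,"dz":-0.6,"rx":0,"ry":0,"rz":0},{"fingers":-1,"dx":0,"dy":0,"dz":-0.6,"rx":0,"ry":0,"rz":0},{"fingers":-1,"dx":0,"dy":0,"dz":-0.6,"rx":0,"ry":0,"rz":0},{"fingers":-1,"dx":0,"dy":0,"dz":-0.5,"rx":0,"ry":0,"rz":0}]'
python3 -m crank '[{"fingers":-1,"dx":-0.05,"dy":0,"dz":-0.4,"rx":0,"ry":0,"rz":0},{"fingers":-1,"dx":-0.05,"dy":0,"dz":-0.4,"rx":0,"ry":0,"rz":0},{"fingers":-1,"dx":-0.05,"dy":0,"dz":-0.4,"rx":0,"ry":0,"rz":0},{"fingers":-1,"dx":-0.05,"dy":0,"dz":-0.4,"rx":0,"ry":0,"rz":0},{"fingers":-1,"dx":-0.1,"dy":-0.05,"dz":-0.4,"rx":0,"ry":0,"rz":0},{"fingers":-1,"dx":-0.1,"dy":-0.05,"dz":-0.4,"rx":0,"ry":0,"rz":0},{"fingers":-1,"dx":-0.1,"dy":-0.05,"dz":-0.4,"rx":0,"ry":0,"rz":0},{"fingers":-1,"dx":-0.1,"dy":-0.05,"dz":-0.4,"rx":0,"ry":0,"rz":0},{"fingers":-1,"dx":0,"dy":0,"dz":-0.2,"rx":0,"ry":0,"rz":0},{"fingers":-1,"dx":0,"dy":0,"dz":0,"rx":0,"ry":0,"rz":0}]'
```

```text
time: 2.7
position: [0.4751, 0.0335, 0.1996]
tcp_rot: [180.0, -0.0, -164.4]
ft_force: [-0.3, -0.3, -0.0]
gripper_width: 0.0002
time: 3.53
position: [0.469, 0.0315, 0.1658]
tcp_rot: [180.0, -0.0, -164.3]
ft_force: [0.1, 1.0, 0.5]
gripper_width: 0.0001
```

```bash
python3 -m crank '[{"fingers":-1,"dx":0,"dy":0,"dz":-0.1,"rx":0,"ry":0,"rz":0},{"fingers":-1,"dx":0,"dy":0,"dz":-0.1,"rx":0,"ry":0,"rz":0},{"fingers":-1,"dx":0,"dy":0,"dz":-0.1,"rx":0,"ry":0,"rz":0},{"fingers":-1,"dx":0,"dy":0,"dz":-0.1,"rx":0,"ry":0,"rz":0},{"fingers":-1,"dx":0,"dy":0,"dz":-0.1,"rx":0,"ry":0,"rz":0},{"fingers":-1,"dx":0,"dy":0,"dz":-0.1,"rx":0,"ry":0,"rz":0},{"fingers":-1,"dx":0,"dy":0,"dz":-0.1,"rx":0,"ry":0,"rz":0},{"fingers":-1,"dx":0,"dy":0,"dz":-0.05,"rx":0,"ry":0,"rz":0},{"fingers":-1,"dx":0,"dy":0,"dz":-0.05,"rx":0,"ry":0,"rz":0},{"fingers":-1,"dx":0,"dy":0,"dz":0,"rx":0,"ry":0,"rz":0}]'
```

```text
time: 4.37
position: [0.4693, 0.0315, 0.1582]
tcp_rot: [180.0, -0.0, -164.3]
ft_force: [-0.5, -0.4, 1.8]
gripper_width: -0.0
```

```bash
python3 -m crank '[{"fingers":-1,"dx":0,"dy":0,"dz":-0.05,"rx":0,"ry":0,"rz":0},{"fingers":-1,"dx":0,"dy":0,"dz":-0.05,"rx":0,"ry":0,"rz":0},{"fingers":-1,"dx":0,"dy":0,"dz":-0.05,"rx":0,"ry":0,"rz":0},{"fingers":-1,"dx":0,"dy":0,"dz":-0.05,"rx":0,"ry":0,"rz":0},{"fingers":-1,"dx":0,"dy":0,"dz":0,"rx":0,"ry":0,"rz":0},{"fingers":-1,"dx":0,"dy":0,"dz":0,"rx":0,"ry":0,"rz":0},{"fingers":-1,"dx":0,"dy":0,"dz":0,"rx":0,"ry":0,"rz":0},{"fingers":-1,"dx":0,"dy":0,"dz":0,"rx":0,"ry":0,"rz":0},{"fingers":-1,"dx":0,"dy":0,"dz":0,"rx":0,"ry":0,"rz":0},{"fingers":-1,"dx":0,"dy":0,"dz":0,"rx":0,"ry":0,"rz":0}]'
```

```text
time: 5.2
position: [0.4693, 0.0316, 0.1562]
tcp_rot: [180.0, 0.0, -164.3]
ft_force: [-0.2, 0.4, 0.9]
gripper_width: -0.0002
```

```bash
python3 -m crank '[{"fingers":-1,"dx":0,"dy":0,"dz":-0.05,"rx":0,"ry":0,"rz":0},{"fingers":-1,"dx":0,"dy":0,"dz":-0.05,"rx":0,"ry":0,"rz":0},{"fingers":-1,"dx":0,"dy":0,"dz":-0.05,"rx":0,"ry":0,"rz":0},{"fingers":-1,"dx":0,"dy":0,"dz":-0.05,"rx":0,"ry":0,"rz":0},{"fingers":-1,"dx":0,"dy":0,"dz":0,"rx":0,"ry":0,"rz":0},{"fingers":-1,"dx":0,"dy":0,"dz":0,"rx":0,"ry":0,"rz":0},{"fingers":-1,"dx":0,"dy":0,"dz":0,"rx":0,"ry":0,"rz":0},{"fingers":-1,"dx":0,"dy":0,"dz":0,"rx":0,"ry":0,"rz":0},{"fingers":-1,"dx":0,"dy":0,"dz":0,"rx":0,"ry":0,"rz":0},{"fingers":-1,"dx":0,"dy":0,"dz":0,"rx":0,"ry":0,"rz":0}]'
python3 - <<'E'
from h import *
c=cam('scene');w=cam('wrist');save('p1.png',np.vstack([c[0][100:260,230:550].repeat(2,0).repeat(2,1)[:250],w[0][:340]]))
E
```

```text
time: 6.03
position: [0.4693, 0.0315, 0.1543]
tcp_rot: [180.0, -0.0, -164.3]
ft_force: [0.7, -0.4, 0.7]
gripper_width: -0.0
```

View pics/p1.png

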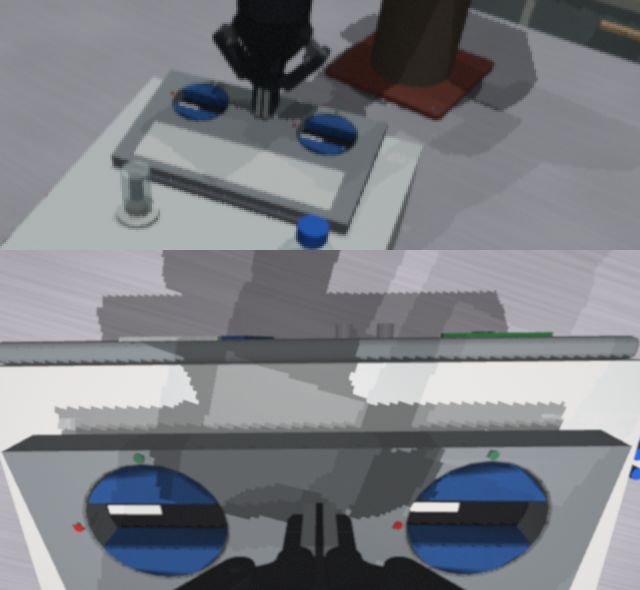

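The wrist view shows the cover part-way down, with both latches unlocked and their white lines pointing to -y. I'll triangulate their height.

```bash
cat >> h.py <<'E'
def lat(c,side):
    "latch ellipses: cluster blue blobs inside cover area; side = list of 2 approx centers"
    m,l,bs=blue(c[0]);out=[]
    for u,v,r in side:
        ids=[b[0] for b in bs if np.hypot(b[2][0]-u,b[2][1]-v)<r]
        out.append(cv2.fitEllipse(cv2.convexHull(cv2.findNonZero(np.isin(l,ids).astype(np.uint8)))))
    return out
E
python3 - <<'E'
from h import *
S=cam('scene');W=cam('wrist')
s=lat(S,[(230+327/2,100+133/2,14),(230+200/2,100+101/2,14)]);w=lat(W,[(480,267,55),(158,270,55)])
P=[]
for a,b in zip(s,w):
    p=tri([ray(S,*a[0]),ray(W,*b[0])]);P.append(p);print(a,b,p.round(4),(proj(S,p)-a[0]).round(2),(proj(W,p)-b[0]).round(2))
d=P[0]-P[1];print(np.linalg.norm(d),np.degrees(np.arctan2(-d[0],d[1])),(P[0]+P[1])/2,manip.get_obs()['ft_force'])
E
```

```text
((393.0122375488281, 166.750244140625), (20.364971160888672, 28.810089111328125), 93.16649627685547) ((477.1387939453125, 267.7164306640625), (106.79095458984375, 143.01486206054688), 70.8167495727539) [0.4498 0.1033 0.1733] [-0.03  0.01] [ 0.16 -0.03]
((330.0149230957031, 150.67572021484375), (18.368406295776367, 26.86641502380371), 84.4892807006836) ((156.52833557128906, 270.3854675292969), (106.3384780883789, 142.5585479736328), 109.2169418334961) [ 0.4918 -0.0418  0.1732] [-0.26 -0.19] [ 1.72 -0.42]
0.1510094615859674 16.14385115600574 [0.47082765 0.03077523 0.17323134] [0.23585495 0.24355012 0.97896106]
```

```bash
python3 - <<'E'
from h import *
o=manip.get_obs();p=o['position'];print(p,manip.tcp_to_grasp,[x for x in dir(manip) if x[0]!='_'])
for n in('scene','side'):
    c=cam(n)
    for dz in(0,.01,.019,.03):print(n,dz,proj(c,p+[0,0,dz]).round(1))
    u,v=proj(c,p+[0,0,.02]).astype(int);save(n+'2.png',cv2.resize(c[0][v-45:v+45,u-60:u+60],None,fx=4,fy=4,interpolation=2));print(u-60,v-45)
a=cv2.imread('pics/scene2.png');b=cv2.imread('pics/side2.png');cv2.imwrite('pics/c2.png',cv2.resize(np.hstack([a,b]),None,fx=.83,fy=.83))
E
```

```text
[0.46931707 0.03153684 0.15427033] -0.0187 ['PlanningError', 'get_obs', 'job_done', 'tcp_to_grasp']
scene 0 [360.5 165.1]
scene 0.01 [360.9 161.5]
scene 0.019 [361.2 158.2]
scene 0.03 [361.5 154.2]
301 112
side 0 [268.8 212.7]
side 0.01 [268.4 209.4]
side 0.019 [268.  206.5]
side 0.03 [267.6 202.8]
207 161
```

View pics/c2.png

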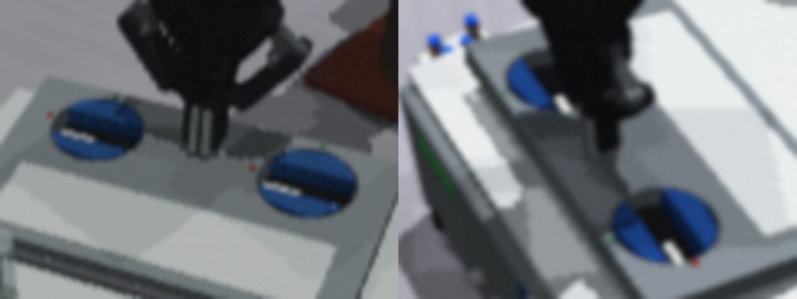

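The projected tips lie 19 mm above the reported TCP in both views: scene (361,158) and side (268,206). So the cover is still open, with its top at about 173 mm. I'll treat tip z as reported z + 0.019 from here on and keep pressing.

```bash
python3 -m crank '[{"fingers":-1,"dx":0,"dy":0,"dz":-0.15,"rx":0,"ry":0,"rz":0},{"fingers":-1,"dx":0,"dy":0,"dz":-0.15,"rx":0,"ry":0,"rz":0},{"fingers":-1,"dx":0,"dy":0,"dz":-0.15,"rx":0,"ry":0,"rz":0},{"fingers":-1,"dx":0,"dy":0,"dz":-0.15,"rx":0,"ry":0,"rz":0},{"fingers":-1,"dx":0,"dy":0,"dz":-0.15,"rx":0,"ry":0,"rz":0},{"fingers":-1,"dx":0,"dy":0,"dz":-0.15,"rx":0,"ry":0,"rz":0},{"fingers":-1,"dx":0,"dy":0,"dz":-0.15,"rx":0,"ry":0,"rz":0},{"fingers":-1,"dx":0,"dy":0,"dz":-0.15,"rx":0,"ry":0,"rz":0},{"fingers":-1,"dx":0,"dy":0,"dz":-0.1,"rx":0,"ry":0,"rz":0},{"fingers":-1,"dx":0,"dy":0,"dz":-0.1,"rx":0,"ry":0,"rz":0}]'
python3 -m crank '[{"fingers":-1,"dx":0,"dy":0,"dz":-0.05,"rx":0,"ry":0,"rz":0},{"fingers":-1,"dx":0,"dy":0,"dz":-0.05,"rx":0,"ry":0,"rz":0},{"fingers":-1,"dx":0,"dy":0,"dz":-0.05,"rx":0,"ry":0,"rz":0},{"fingers":-1,"dx":0,"dy":0,"dz":-0.05,"rx":0,"ry":0,"rz":0},{"fingers":-1,"dx":0,"dy":0,"dz":0,"rx":0,"ry":0,"rz":0},{"fingers":-1,"dx":0,"dy":0,"dz":0,"rx":0,"ry":0,"rz":0},{"fingers":-1,"dx":0,"dy":0,"dz":0,"rx":0,"ry":0,"rz":0},{"fingers":-1,"dx":0,"dy":0,"dz":0,"rx":0,"ry":0,"rz":0},{"fingers":-1,"dx":0,"dy":0,"dz":0,"rx":0,"ry":0,"rz":0},{"fingers":-1,"dx":0,"dy":0,"dz":0,"rx":0,"ry":0,"rz":0}]'
```

```text
time: 7.17
position: [0.4692, 0.0315, 0.1401]
tcp_rot: [180.0, -0.0, -164.3]
ft_force: [-1.1, -0.4, 1.8]
gripper_width: 0.0001
time: 8.0
position: [0.4693, 0.0316, 0.1382]
tcp_rot: [180.0, 0.0, -164.3]
ft_force: [0.6, -0.3, 0.6]
gripper_width: 0.0001
```

```bash
python3 -m crank '[{"fingers":-1,"dx":0,"dy":0,"dz":-0.05,"rx":0,"ry":0,"rz":0},{"fingers":-1,"dx":0,"dy":0,"dz":-0.05,"rx":0,"ry":0,"rz":0},{"fingers":-1,"dx":0,"dy":0,"dz":-0.05,"rx":0,"ry":0,"rz":0},{"fingers":-1,"dx":0,"dy":0,"dz":-0.05,"rx":0,"ry":0,"rz":0},{"fingers":-1,"dx":0,"dy":0,"dz":0,"rx":0,"ry":0,"rz":0},{"fingers":-1,"dx":0,"dy":0,"dz":0,"rx":0,"ry":0,"rz":0},{"fingers":-1,"dx":0,"dy":0,"dz":0,"rx":0,"ry":0,"rz":0},{"fingers":-1,"dx":0,"dy":0,"dz":0,"rx":0,"ry":0,"rz":0},{"fingers":-1,"dx":0,"dy":0,"dz":0,"rx":0,"ry":0,"rz":0},{"fingers":-1,"dx":0,"dy":0,"dz":0,"rx":0,"ry":0,"rz":0}]'
```

```text
time: 8.83
position: [0.4693, 0.0315, 0.1363]
tcp_rot: [-180.0, 0.0, -164.3]
ft_force: [-0.8, -0.1, -0.7]
gripper_width: 0.0004
```

```bash
cat > m.py <<'E'
from h import *
S=cam('scene');W=cam('wrist')
s=lat(S,[(393,168,14),(330,152,14)])
w=[];m,l,bs=blue(W[0]);print([(b[1][4],b[2]) for b in bs])
w=lat(W,[(480,267,70),(158,270,70)])
P=[]
for a,b in zip(s,w):
    p=tri([ray(S,*a[0]),ray(W,*b[0])]);P.append(p);print(p.round(4),(proj(S,p)-a[0]).round(2),(proj(W,p)-b[0]).round(2),'on z.1585',onz(W,*b[0],.1585).round(4))
d=P[0]-P[1];print(np.linalg.norm(d),np.degrees(np.arctan2(-d[0],d[1])),(P[0]+P[1])/2,manip.get_obs()['ft_force'])
E
python3 m.py
```

```text
[(152, [232.0, 87.5]), (4051, [484.3, 226.0]), (4056, [149.6, 228.9]), (4925, [471.3, 296.9]), (4940, [161.5, 299.3])]
[0.4466 0.1022 0.1573] [-0.17  0.03] [ 0.86 -0.17] on z.1585 [0.4463 0.101  0.1585]
[ 0.4885 -0.0425  0.1574] [-0.13 -0.1 ] [ 0.88 -0.2 ] on z.1585 [ 0.488  -0.0425  0.1585]
0.15063007229167943 16.15537323115446 [0.4675635  0.02981015 0.15733863] [-0.26382547  0.0257937  -0.50677759]
```

```bash
python3 -m crank '[{"fingers":-1,"dx":0,"dy":0,"dz":-0.05,"rx":0,"ry":0,"rz":0},{"fingers":-1,"dx":0,"dy":0,"dz":-0.05,"rx":0,"ry":0,"rz":0},{"fingers":-1,"dx":0,"dy":0,"dz":-0.05,"rx":0,"ry":0,"rz":0},{"fingers":-1,"dx":0,"dy":0,"dz":-0.05,"rx":0,"ry":0,"rz":0},{"fingers":-1,"dx":0,"dy":0,"dz":0,"rx":0,"ry":0,"rz":0},{"fingers":-1,"dx":0,"dy":0,"dz":0,"rx":0,"ry":0,"rz":0},{"fingers":-1,"dx":0,"dy":0,"dz":0,"rx":0,"ry":0,"rz":0},{"fingers":-1,"dx":0,"dy":0,"dz":0,"rx":0,"ry":0,"rz":0},{"fingers":-1,"dx":0,"dy":0,"dz":0,"rx":0,"ry":0,"rz":0},{"fingers":-1,"dx":0,"dy":0,"dz":0,"rx":0,"ry":0,"rz":0}]'; python3 m.py
```

```text
time: 9.77
position: [0.4694, 0.0315, 0.136]
tcp_rot: [-180.0, 0.0, -164.3]
ft_force: [-6.1, -0.5, 12.3]
gripper_width: 0.0004
[(150, [231.6, 87.4]), (4065, [484.6, 226.0]), (4075, [149.6, 228.8]), (4948, [471.7, 297.0]), (4944, [161.4, 299.3])]
[0.4466 0.1024 0.1569] [-0.23  0.04] [ 1.16 -0.23] on z.1585 [0.4463 0.1009 0.1585]
[ 0.4884 -0.0423  0.1574] [-0.16 -0.12] [ 1.07 -0.24] on z.1585 [ 0.4879 -0.0424  0.1585]
0.15064836501885848 16.081755689211988 [0.46748899 0.03003196 0.1571573 ] [-6.54342309  1.28402116 11.92145347]
```

The cover is shut: the force rose to 12 N with the latch faces at about 157 mm. Now I'll raise the tool and measure the slot angles from the wrist view.

```bash
cat > ang.py <<'E'
from h import *
W=cam('wrist');m,l,bs=blue(W[0])
for b in bs:
    i,(x,y,w,h,a),c=b
    if a<800: continue
    out=[]
    for z,fn in((.1585,'min'),(.144,'max')):
        pts=[]
        for u in range(int(x+.25*w),int(x+.75*w)):
            r=np.where(l[:,u]==i)[0]
            if len(r): pts.append(onz(W,u,getattr(r,fn)(),z)[:2])
        v=cv2.fitLine(np.array(pts,np.float32),cv2.DIST_HUBER,0,.01,.01).ravel()
        res=np.abs((np.array(pts)-v[2:])@[-v[1],v[0]]).mean()
        out.append((fn,round(float(np.degrees(np.arctan2(-v[0],v[1]))+90)%180-90,1),round(1e3*res,2)))
    print(c,a,out)
E
python3 ang.py
python3 -m crank '[{"fingers":-1,"dx":0,"dy":0,"dz":0.5,"rx":0,"ry":0,"rz":0},{"fingers":-1,"dx":0,"dy":0,"dz":0.5,"rx":0,"ry":0,"rz":0},{"fingers":-1,"dx":0,"dy":0,"dz":0.5,"rx":0,"ry":0,"rz":0},{"fingers":-1,"dx":0,"dy":0,"dz":0.5,"rx":0,"ry":0,"rz":0},{"fingers":-1,"dx":0,"dy":0,"dz":0.5,"rx":0,"ry":0,"rz":0},{"fingers":-0.5,"dx":0,"dy":0,"dz":0.5,"rx":0,"ry":0,"rz":0},{"fingers":-0.5,"dx":0,"dy":0,"dz":0.5,"rx":0,"ry":0,"rz":0},{"fingers":-0.5,"dx":0,"dy":0,"dz":0.5,"rx":0,"ry":0,"rz":0},{"fingers":-0.5,"dx":0,"dy":0,"dz":0,"rx":0,"ry":0,"rz":0},{"fingers":-0.5,"dx":0,"dy":0,"dz":0,"rx":0,"ry":0,"rz":0}]'
python3 m.py; python3 ang.py; python3 -c "
from h import *
save('w3.png',cam('wrist')[0])"
```

```text
[484.6, 226.0] 4065 [('min', 20.9, np.float64(0.87)), ('max', 15.7, np.float64(0.0))]
[149.6, 228.8] 4074 [('min', 11.1, np.float64(0.86)), ('max', 15.7, np.float64(0.04))]
[471.7, 297.0] 4943 [('min', 15.0, np.float64(0.15)), ('max', 16.4, np.float64(1.0))]
[161.4, 299.3] 4942 [('min', 15.7, np.float64(0.01)), ('max', 13.6, np.float64(1.03))]
time: 10.75
position: [0.4696, 0.0315, 0.1747]
tcp_rot: [-180.0, 0.0, -164.3]
ft_force: [-0.2, 0.1, 0.6]
gripper_width: 0.0214
[(84, [245.0, 87.7]), (91, [635.5, 172.5]), (173, [618.8, 177.2]), (2773, [181.7, 202.5]), (2716, [453.0, 200.0]), (109, [635.0, 192.3]), (167, [617.1, 195.7]), (153, [616.1, 214.7]), (3226, [444.3, 260.6]), (3217, [189.1, 262.7])]
[0.4587 0.1049 0.1647] [-1.82  0.18] [ 7.22 -1.48] on z.1585 [0.463  0.1046 0.1585]
[ 0.4982 -0.0347  0.1659] [-0.14 -0.08] [ 0.69 -0.17] on z.1585 [ 0.5029 -0.037   0.1585]
0.145079333937052 15.805844144158463 [0.47843242 0.03506044 0.16530399] [ 0.34222787 -0.47644035 -0.62804043]
[453.3, 200.4] 2729 [('min', 20.4, np.float64(0.86)), ('max', 14.1, np.float64(0.16))]
[181.5, 202.8] 2756 [('min', 14.5, np.float64(0.99)), ('max', 15.7, np.float64(0.0))]
[444.4, 261.1] 3214 [('min', 15.7, np.float64(0.01)), ('max', 15.1, np.float64(0.99))]
[189.1, 263.1] 3232 [('min', 15.7, np.float64(0.0)), ('max', 12.2, np.float64(0.96))]
```

View pics/w3.png

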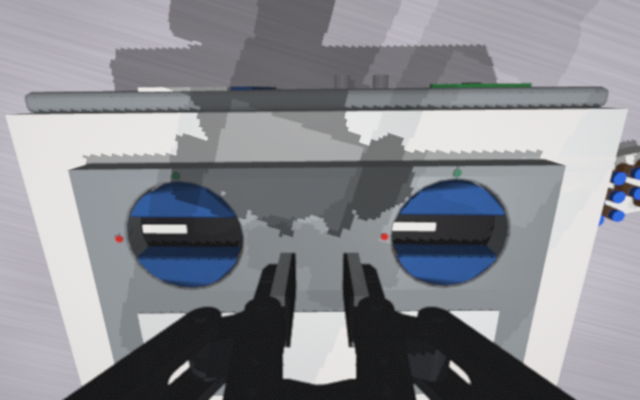

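The cover stays shut and both slots are aligned with the tool: yaw is about 15.7°, so the latches are at about 0. The left latch is at (450,232) and the right at (186,233). I'll refine the centres.

```bash
sed -i 's/w=lat(.*/w=lat(W,[(450,232,50),(186,233,50)])/' m.py; python3 m.py
```

```text
[(83, [245.3, 88.0]), (91, [635.6, 172.7]), (175, [618.7, 177.9]), (2732, [453.2, 200.7]), (2744, [181.2, 202.9]), (107, [635.2, 192.7]), (163, [617.2, 196.1]), (149, [616.3, 215.2]), (3219, [444.4, 261.3]), (3225, [188.6, 263.4])]
[0.4468 0.1024 0.1571] [-0.26  0.03] [ 1.02 -0.24] on z.1585 [0.4467 0.1012 0.1585]
[ 0.4886 -0.0424  0.1574] [-0.12 -0.07] [ 0.59 -0.13] on z.1585 [ 0.4882 -0.0424  0.1585]
0.15074756785265186 16.115848291649137 [0.46772411 0.03001107 0.1572398 ] [ 0.69683155  0.12822424 -0.97048528]
```

```bash
python3 -m crank '[{"fingers":-0.5,"dx":-0.5,"dy":1.5,"dz":0,"rx":0,"ry":0,"rz":0},{"fingers":-0.5,"dx":-0.5,"dy":1.5,"dz":0,"rx":0,"ry":0,"rz":0},{"fingers":-0.5,"dx":-0.5,"dy":1.5,"dz":0,"rx":0,"ry":0,"rz":0},{"fingers":-0.5,"dx":-0.5,"dy":1.5,"dz":0,"rx":0,"ry":0,"rz":0},{"fingers":-0.5,"dx":-0.3,"dy":1.03,"dz":-0.5,"rx":0,"ry":0,"rz":0},{"fingers":-0.5,"dx":0,"dy":0,"dz":-0.8,"rx":0,"ry":0,"rz":0},{"fingers":-0.5,"dx":0,"dy":0,"dz":-0.8,"rx":0,"ry":0,"rz":0},{"fingers":-0.5,"dx":0,"dy":0,"dz":-0.7,"rx":0,"ry":0,"rz":0},{"fingers":-0.5,"dx":0,"dy":0,"dz":-0.2,"rx":0,"ry":0,"rz":0},{"fingers":-0.5,"dx":0,"dy":0,"dz":0,"rx":0,"ry":0,"rz":0}]'
python3 - <<'E'
from h import *
S=cam('scene');W=cam('wrist');D=cam('side')
a=cv2.resize(S[0][125:195,350:435],(400,330),interpolation=2);b=cv2.resize(D[0][145:215,215:300],(400,330),interpolation=2)
save('l4.png',np.vstack([np.hstack([a,b]),np.pad(cv2.resize(W[0][180:400,140:500],(400,244)),((0,0),(0,400),(0,0)))]))
E
```

```text
time: 11.88
position: [0.4456, 0.1011, 0.1429]
tcp_rot: [180.0, -0.1, -164.3]
ft_force: [-0.4, 0.0, 0.5]
gripper_width: 0.0214
```

View pics/l4.png

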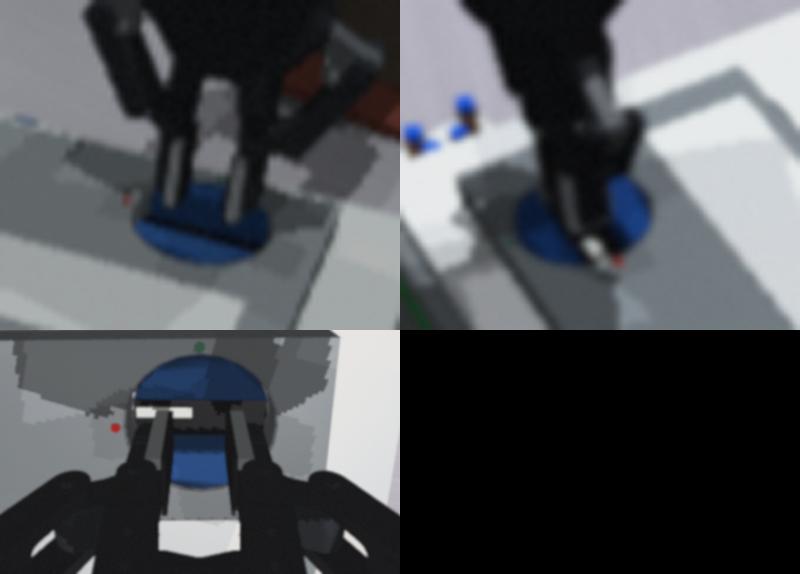

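Both fingertips hang over the slot: the scene view shows them just above the rotor and the wrist view has the slot between them. I'll correct by 1 mm and descend in steps.

```bash
python3 -m crank '[{"fingers":-0.5,"dx":0.1,"dy":0.07,"dz":0,"rx":0,"ry":0,"rz":0.2},{"fingers":-0.5,"dx":0,"dy":0,"dz":-0.2,"rx":0,"ry":0,"rz":0},{"fingers":-0.5,"dx":0,"dy":0,"dz":-0.2,"rx":0,"ry":0,"rz":0},{"fingers":-0.5,"dx":0,"dy":0,"dz":-0.2,"rx":0,"ry":0,"rz":0},{"fingers":-0.5,"dx":0,"dy":0,"dz":-0.2,"rx":0,"ry":0,"rz":0},{"fingers":-0.5,"dx":0,"dy":0,"dz":-0.1,"rx":0,"ry":0,"rz":0},{"fingers":-0.5,"dx":0,"dy":0,"dz":-0.1,"rx":0,"ry":0,"rz":0},{"fingers":-0.5,"dx":0,"dy":0,"dz":0,"rx":0,"ry":0,"rz":0},{"fingers":-0.5,"dx":0,"dy":0,"dz":0,"rx":0,"ry":0,"rz":0},{"fingers":-0.5,"dx":0,"dy":0,"dz":0,"rx":0,"ry":0,"rz":0}]'
```

```text
time: 12.87
position: [0.4474, 0.1026, 0.1344]
tcp_rot: [180.0, 0.0, -164.1]
ft_force: [-0.5, -0.3, -0.3]
gripper_width: 0.0214
```

```bash
python3 -m crank '[{"fingers":-0.5,"dx":-0.08,"dy":-0.06,"dz":0,"rx":0,"ry":0,"rz":0},{"fingers":-0.5,"dx":0,"dy":0,"dz":-0.1,"rx":0,"ry":0,"rz":0},{"fingers":-0.5,"dx":0,"dy":0,"dz":-0.1,"rx":0,"ry":0,"rz":0},{"fingers":-0.5,"dx":0,"dy":0,"dz":-0.1,"rx":0,"ry":0,"rz":0},{"fingers":-0.5,"dx":0,"dy":0,"dz":-0.1,"rx":0,"ry":0,"rz":0},{"fingers":-0.5,"dx":0,"dy":0,"dz":0,"rx":0,"ry":0,"rz":0},{"fingers":-0.5,"dx":0,"dy":0,"dz":0,"rx":0,"ry":0,"rz":0},{"fingers":-0.5,"dx":0,"dy":0,"dz":0,"rx":0,"ry":0,"rz":0},{"fingers":-0.5,"dx":0,"dy":0,"dz":0,"rx":0,"ry":0,"rz":0},{"fingers":-0.5,"dx":0,"dy":0,"dz":0,"rx":0,"ry":0,"rz":0}]'
```

```text
time: 13.7
position: [0.4472, 0.1021, 0.1307]
tcp_rot: [-180.0, 0.1, -164.1]
ft_force: [5.3, 1.8, 1.7]
gripper_width: 0.0209
```

```bash
python3 -m crank '[{"fingers":-0.5,"dx":0.1,"dy":0.03,"dz":0,"rx":0,"ry":0,"rz":0},{"fingers":-0.5,"dx":0,"dy":0,"dz":-0.1,"rx":0,"ry":0,"rz":0},{"fingers":-0.5,"dx":0,"dy":0,"dz":-0.1,"rx":0,"ry":0,"rz":0},{"fingers":-0.5,"dx":0,"dy":0,"dz":-0.1,"rx":0,"ry":0,"rz":0},{"fingers":-0.5,"dx":0,"dy":0,"dz":-0.1,"rx":0,"ry":0,"rz":0},{"fingers":-0.5,"dx":0,"dy":0,"dz":0,"rx":0,"ry":0,"rz":0},{"fingers":-0.5,"dx":0,"dy":0,"dz":0,"rx":0,"ry":0,"rz":0},{"fingers":-0.5,"dx":0,"dy":0,"dz":0,"rx":0,"ry":0,"rz":0},{"fingers":-0.5,"dx":0,"dy":0,"dz":0,"rx":0,"ry":0,"rz":0},{"fingers":-0.5,"dx":0,"dy":0,"dz":0,"rx":0,"ry":0,"rz":0}]'
```

```text
time: 14.53
position: [0.4474, 0.1022, 0.1262]
tcp_rot: [180.0, -0.0, -164.1]
ft_force: [4.2, 1.5, -0.2]
gripper_width: 0.0214
```

```bash
python3 -m crank '[{"fingers":-0.5,"dx":0.1,"dy":0.03,"dz":0,"rx":0,"ry":0,"rz":0},{"fingers":-0.5,"dx":0,"dy":0,"dz":0,"rx":0,"ry":0,"rz":0},{"fingers":-0.5,"dx":0,"dy":0,"dz":0,"rx":0,"ry":0,"rz":-4},{"fingers":-0.5,"dx":0,"dy":0,"dz":0,"rx":0,"ry":0,"rz":-4},{"fingers":-0.5,"dx":0,"dy":0,"dz":0,"rx":0,"ry":0,"rz":-4},{"fingers":-0.5,"dx":0,"dy":0,"dz":0,"rx":0,"ry":0,"rz":-4},{"fingers":-0.5,"dx":0,"dy":0,"dz":0,"rx":0,"ry":0,"rz":-4},{"fingers":-0.5,"dx":0,"dy":0,"dz":0,"rx":0,"ry":0,"rz":0},{"fingers":-0.5,"dx":0,"dy":0,"dz":0,"rx":0,"ry":0,"rz":0},{"fingers":-0.5,"dx":0,"dy":0,"dz":0,"rx":0,"ry":0,"rz":0}]'; python3 -c "
from h import *
print(manip.get_obs()['torque'])"
```

```text
time: 15.37
position: [0.4482, 0.1024, 0.1261]
tcp_rot: [-180.0, -0.0, 176.0]
ft_force: [1.0, -0.9, -0.4]
gripper_width: 0.0214
[-0.09825454 -0.34760817  0.00304112]
```

Force is low, so I'll carry on to the stop: 176 − 70 = 106, plus some overshoot.

```bash
python3 -m crank '[{"fingers":-0.5,"dx":0,"dy":0,"dz":0,"rx":0,"ry":0,"rz":-5},{"fingers":-0.5,"dx":0,"dy":0,"dz":0,"rx":0,"ry":0,"rz":-5},{"fingers":-0.5,"dx":0,"dy":0,"dz":0,"rx":0,"ry":0,"rz":-5},{"fingers":-0.5,"dx":0,"dy":0,"dz":0,"rx":0,"ry":0,"rz":-5},{"fingers":-0.5,"dx":0,"dy":0,"dz":0,"rx":0,"ry":0,"rz":-5},{"fingers":-0.5,"dx":0,"dy":0,"dz":0,"rx":0,"ry":0,"rz":-5},{"fingers":-0.5,"dx":0,"dy":0,"dz":0,"rx":0,"ry":0,"rz":-5},{"fingers":-0.5,"dx":0,"dy":0,"dz":0,"rx":0,"ry":0,"rz":-5},{"fingers":-0.5,"dx":0,"dy":0,"dz":0,"rx":0,"ry":0,"rz":0},{"fingers":-0.5,"dx":0,"dy":0,"dz":0,"rx":0,"ry":0,"rz":0}]'; python3 -m crank '[{"fingers":-0.5,"dx":0,"dy":0,"dz":0,"rx":0,"ry":0,"rz":-5},{"fingers":-0.5,"dx":0,"dy":0,"dz":0,"rx":0,"ry":0,"rz":-5},{"fingers":-0.5,"dx":0,"dy":0,"dz":0,"rx":0,"ry":0,"rz":-5},{"fingers":-0.5,"dx":0,"dy":0,"dz":0,"rx":0,"ry":0,"rz":-5},{"fingers":-0.5,"dx":0,"dy":0,"dz":0,"rx":0,"ry":0,"rz":-5},{"fingers":-0.5,"dx":0,"dy":0,"dz":0,"rx":0,"ry":0,"rz":-5},{"fingers":-0.5,"dx":0,"dy":0,"dz":0,"rx":0,"ry":0,"rz":0},{"fingers":-0.5,"dx":0,"dy":0,"dz":0,"rx":0,"ry":0,"rz":0},{"fingers":-0.5,"dx":0,"dy":0,"dz":0,"rx":0,"ry":0,"rz":0},{"fingers":-0.5,"dx":0,"dy":0,"dz":0,"rx":0,"ry":0,"rz":0}]'; python3 -c "
from h import *
print(manip.get_obs()['torque'])"
```

```text
time: 16.2
position: [0.4482, 0.1025, 0.1261]
tcp_rot: [-180.0, -0.0, 136.1]
ft_force: [1.0, -0.6, -0.7]
gripper_width: 0.0215
time: 17.03
position: [0.4482, 0.1025, 0.1262]
tcp_rot: [-180.0, -0.0, 106.1]
ft_force: [0.1, -1.2, -1.8]
gripper_width: 0.0213
[-0.22360647 -0.04186654  0.03617356]
```

```bash
python3 -m crank '[{"fingers":-0.5,"dx":0,"dy":0,"dz":0,"rx":0,"ry":0,"rz":-1},{"fingers":-0.5,"dx":0,"dy":0,"dz":0,"rx":0,"ry":0,"rz":-1},{"fingers":-0.5,"dx":0,"dy":0,"dz":0,"rx":0,"ry":0,"rz":-1},{"fingers":-0.5,"dx":0,"dy":0,"dz":0,"rx":0,"ry":0,"rz":-1},{"fingers":-0.5,"dx":0,"dy":0,"dz":0,"rx":0,"ry":0,"rz":0},{"fingers":-0.5,"dx":0,"dy":0,"dz":0,"rx":0,"ry":0,"rz":0},{"fingers":-0.5,"dx":0,"dy":0,"dz":0,"rx":0,"ry":0,"rz":0},{"fingers":-0.5,"dx":0,"dy":0,"dz":0,"rx":0,"ry":0,"rz":0},{"fingers":-0.5,"dx":0,"dy":0,"dz":0,"rx":0,"ry":0,"rz":0},{"fingers":-0.5,"dx":0,"dy":0,"dz":0,"rx":0,"ry":0,"rz":0}]'; python3 -c "
from h import *
print(manip.get_obs()['torque'])"
```

```text
time: 17.87
position: [0.4483, 0.1024, 0.1262]
tcp_rot: [-180.0, 0.0, 101.9]
ft_force: [-1.2, -2.3, -0.1]
gripper_width: 0.0218
[-0.49422552  0.12212905  0.13176697]
```

```bash
python3 -m crank '[{"fingers":-0.5,"dx":0,"dy":0,"dz":0,"rx":0,"ry":0,"rz":-1},{"fingers":-0.5,"dx":0,"dy":0,"dz":0,"rx":0,"ry":0,"rz":-1},{"fingers":-0.5,"dx":0,"dy":0,"dz":0,"rx":0,"ry":0,"rz":-1},{"fingers":-0.5,"dx":0,"dy":0,"dz":0,"rx":0,"ry":0,"rz":-1},{"fingers":-0.5,"dx":0,"dy":0,"dz":0,"rx":0,"ry":0,"rz":0},{"fingers":-0.5,"dx":0,"dy":0,"dz":0,"rx":0,"ry":0,"rz":0},{"fingers":-0.5,"dx":0,"dy":0,"dz":0,"rx":0,"ry":0,"rz":0},{"fingers":-0.5,"dx":0,"dy":0,"dz":0,"rx":0,"ry":0,"rz":0},{"fingers":-0.5,"dx":0,"dy":0,"dz":0,"rx":0,"ry":0,"rz":0},{"fingers":-0.5,"dx":0,"dy":0,"dz":0,"rx":0,"ry":0,"rz":0}]'; python3 -c "
from h import *
print(manip.get_obs()['torque'])"
```

```text
time: 18.7
position: [0.4484, 0.1025, 0.1263]
tcp_rot: [-180.0, 0.0, 97.9]
ft_force: [-2.5, -3.8, -0.7]
gripper_width: 0.0216
[-0.71499253  0.39284434  1.20976827]
```

Torque is 1.2 N m, so the left latch is at its stop. I'll relax, lift and move to the right latch, offsetting from the axis found by contact: target (0.4899, −0.0418).

```bash
python3 -m crank '[{"fingers":-0.5,"dx":0,"dy":0,"dz":0,"rx":0,"ry":0,"rz":2},{"fingers":-0.5,"dx":0,"dy":0,"dz":0,"rx":0,"ry":0,"rz":2},{"fingers":-0.5,"dx":0,"dy":0,"dz":0.5,"rx":0,"ry":0,"rz":0},{"fingers":-0.5,"dx":0,"dy":0,"dz":0.5,"rx":0,"ry":0,"rz":0},{"fingers":-0.5,"dx":0,"dy":0,"dz":1,"rx":0,"ry":0,"rz":0},{"fingers":-0.5,"dx":0,"dy":0,"dz":1,"rx":0,"ry":0,"rz":0},{"fingers":-0.5,"dx":0.4,"dy":-1.6,"dz":1,"rx":0,"ry":0,"rz":7},{"fingers":-0.5,"dx":0.5,"dy":-1.6,"dz":0.8,"rx":0,"ry":0,"rz":7},{"fingers":-0.5,"dx":0.5,"dy":-1.6,"dz":0,"rx":0,"ry":0,"rz":7},{"fingers":-0.5,"dx":0.5,"dy":-1.6,"dz":0,"rx":0,"ry":0,"rz":7}]';python3 -m crank '[{"fingers":-0.5,"dx":0.5,"dy":-1.6,"dz":0,"rx":0,"ry":0,"rz":7},{"fingers":-0.5,"dx":0.5,"dy":-1.6,"dz":0,"rx":0,"ry":0,"rz":7},{"fingers":-0.5,"dx":0.5,"dy":-1.6,"dz":0,"rx":0,"ry":0,"rz":7},{"fingers":-0.5,"dx":0.5,"dy":-1.6,"dz":0,"rx":0,"ry":0,"rz":7},{"fingers":-0.5,"dx":0.2,"dy":-1.6,"dz":0,"rx":0,"ry":0,"rz":7},{"fingers":-0.5,"dx":0,"dy":0,"dz":0,"rx":0,"ry":0,"rz":7},{"fingers":-0.5,"dx":0,"dy":0,"dz":0,"rx":0,"ry":0,"rz":7},{"fingers":-0.5,"dx":0,"dy":0,"dz":0,"rx":0,"ry":0,"rz":7},{"fingers":-0.5,"dx":0,"dy":0,"dz":0,"rx":0,"ry":0,"rz":7},{"fingers":-0.5,"dx":0,"dy":0,"dz":0,"rx":0,"ry":0,"rz":3}]'
python3 - <<'E'
from h import *
S=cam('scene');W=cam('wrist')
save('r5.png',np.vstack([cv2.resize(S[0][120:220,290:450],(640,400),interpolation=2)[:200+50],W[0][:340]]))
E
```

```text
time: 19.53
position: [0.4691, 0.0382, 0.1769]
tcp_rot: [179.8, 0.1, 130.2]
ft_force: [-0.1, 0.1, -0.4]
gripper_width: 0.0214
time: 20.37
position: [0.4904, -0.0414, 0.1759]
tcp_rot: [-180.0, 0.1, -163.8]
ft_force: [-0.1, -0.1, 0.7]
gripper_width: 0.0215
```

View pics/r5.png

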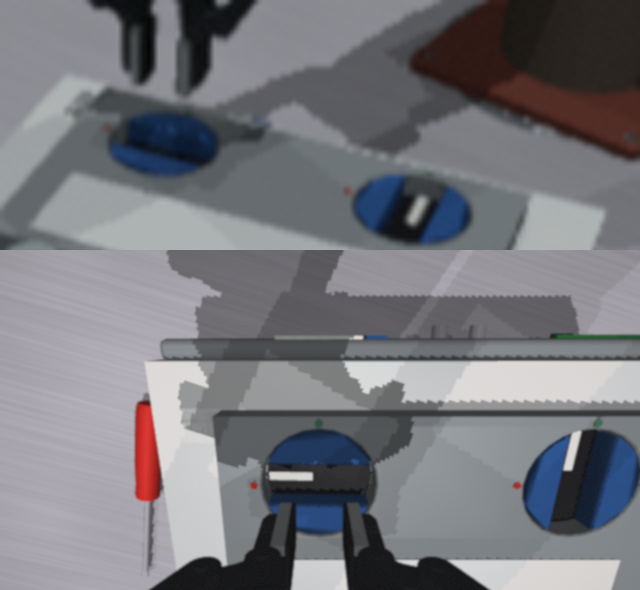

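The left latch's white line now points to the detector's front (wrist view about (572,452)). The right slot, at (320,480), is square to the tool. I'll check the left latch's angle numerically, then descend on the right.

```bash
cat > wl.py <<'E'
from h import *
import sys
W=cam('wrist');x0,x1,y0,y1=map(int,sys.argv[1:5])
g=np.zeros(W[0].shape[:2],np.uint8);g[y0:y1,x0:x1]=(W[0].min(2)[y0:y1,x0:x1]>150)
n,l,s,c=cv2.connectedComponentsWithStats(g);i=1+np.argmax(s[1:,4])
p=cv2.findNonZero((l==i).astype(np.uint8)).reshape(-1,2);q=np.array([onz(W,u,v,.1442)[:2] for u,v in p],np.float32)
r=cv2.minAreaRect(q*1000);v=cv2.fitLine(q,cv2.DIST_L2,0,.01,.01).ravel()
print(s[i],r,'dir deg world',np.degrees(np.arctan2(v[1],v[0]))%180,'centre',q.mean(0))
E
python3 wl.py 555 600 175 230
python3 -m crank '[{"fingers":-0.5,"dx":-0.05,"dy":-0.05,"dz":-0.6,"rx":0,"ry":0,"rz":0},{"fingers":-0.5,"dx":0,"dy":0,"dz":-0.6,"rx":0,"ry":0,"rz":0},{"fingers":-0.5,"dx":0,"dy":0,"dz":-0.6,"rx":0,"ry":0,"rz":0},{"fingers":-0.5,"dx":0,"dy":0,"dz":-0.6,"rx":0,"ry":0,"rz":0},{"fingers":-0.5,"dx":0,"dy":0,"dz":-0.6,"rx":0,"ry":0,"rz":0},{"fingers":-0.5,"dx":0,"dy":0,"dz":-0.5,"rx":0,"ry":0,"rz":0},{"fingers":-0.5,"dx":0,"dy":0,"dz":-0.3,"rx":0,"ry":0,"rz":0},{"fingers":-0.5,"dx":0,"dy":0,"dz":-0.2,"rx":0,"ry":0,"rz":0},{"fingers":-0.5,"dx":0,"dy":0,"dz":0,"rx":0,"ry":0,"rz":0},{"fingers":-0.5,"dx":0,"dy":0,"dz":0,"rx":0,"ry":0,"rz":0}]'
```

```text
[564 179  18  40 347] ((432.6405334472656, 98.35630798339844), (24.379491806030273, 5.214461326599121), 16.131118774414062) dir deg world 15.852898 centre [0.43260223 0.09836521]
time: 21.35
position: [0.4891, -0.042, 0.1343]
tcp_rot: [-180.0, 0.0, -164.1]
ft_force: [0.4, 0.9, -0.1]
gripper_width: 0.0216
```

```bash
python3 -m crank '[{"fingers":-0.5,"dx":0.08,"dy":0.02,"dz":-0.1,"rx":0,"ry":0,"rz":0},{"fingers":-0.5,"dx":0,"dy":0,"dz":-0.1,"rx":0,"ry":0,"rz":0},{"fingers":-0.5,"dx":0,"dy":0,"dz":-0.1,"rx":0,"ry":0,"rz":0},{"fingers":-0.5,"dx":0,"dy":0,"dz":-0.1,"rx":0,"ry":0,"rz":0},{"fingers":-0.5,"dx":0,"dy":0,"dz":-0.1,"rx":0,"ry":0,"rz":0},{"fingers":-0.5,"dx":0,"dy":0,"dz":-0.1,"rx":0,"ry":0,"rz":0},{"fingers":-0.5,"dx":0,"dy":0,"dz":-0.1,"rx":0,"ry":0,"rz":0},{"fingers":-0.5,"dx":0,"dy":0,"dz":-0.1,"rx":0,"ry":0,"rz":0},{"fingers":-0.5,"dx":0,"dy":0,"dz":0,"rx":0,"ry":0,"rz":0},{"fingers":-0.5,"dx":0,"dy":0,"dz":0,"rx":0,"ry":0,"rz":0}]'
```

```text
time: 22.18
position: [0.4897, -0.0418, 0.1262]
tcp_rot: [180.0, -0.0, -164.1]
ft_force: [0.4, 0.3, -0.1]
gripper_width: 0.0214
```

Clean insertion with no force, so I'll turn it 20° first, then the rest.

```bash
python3 -m crank '[{"fingers":-0.5,"dx":0,"dy":0,"dz":0,"rx":0,"ry":0,"rz":-4},{"fingers":-0.5,"dx":0,"dy":0,"dz":0,"rx":0,"ry":0,"rz":-4},{"fingers":-0.5,"dx":0,"dy":0,"dz":0,"rx":0,"ry":0,"rz":-4},{"fingers":-0.5,"dx":0,"dy":0,"dz":0,"rx":0,"ry":0,"rz":-4},{"fingers":-0.5,"dx":0,"dy":0,"dz":0,"rx":0,"ry":0,"rz":-4},{"fingers":-0.5,"dx":0,"dy":0,"dz":0,"rx":0,"ry":0,"rz":-4},{"fingers":-0.5,"dx":0,"dy":0,"dz":0,"rx":0,"ry":0,"rz":-4},{"fingers":-0.5,"dx":0,"dy":0,"dz":0,"rx":0,"ry":0,"rz":-4},{"fingers":-0.5,"dx":0,"dy":0,"dz":0,"rx":0,"ry":0,"rz":-4},{"fingers":-0.5,"dx":0,"dy":0,"dz":0,"rx":0,"ry":0,"rz":-4}]'
```

```text
time: 23.02
position: [0.4902, -0.0419, 0.1264]
tcp_rot: [180.0, 0.1, 155.7]
ft_force: [2.0, -0.0, -1.1]
gripper_width: 0.0214
```

```bash
python3 -m crank '[{"fingers":-0.5,"dx":0,"dy":0,"dz":0,"rx":0,"ry":0,"rz":-5},{"fingers":-0.5,"dx":0,"dy":0,"dz":0,"rx":0,"ry":0,"rz":-5},{"fingers":-0.5,"dx":0,"dy":0,"dz":0,"rx":0,"ry":0,"rz":-5},{"fingers":-0.5,"dx":0,"dy":0,"dz":0,"rx":0,"ry":0,"rz":-5},{"fingers":-0.5,"dx":0,"dy":0,"dz":0,"rx":0,"ry":0,"rz":-5},{"fingers":-0.5,"dx":0,"dy":0,"dz":0,"rx":0,"ry":0,"rz":-5},{"fingers":-0.5,"dx":0,"dy":0,"dz":0,"rx":0,"ry":0,"rz":-5},{"fingers":-0.5,"dx":0,"dy":0,"dz":0,"rx":0,"ry":0,"rz":-5},{"fingers":-0.5,"dx":0,"dy":0,"dz":0,"rx":0,"ry":0,"rz":-5},{"fingers":-0.5,"dx":0,"dy":0,"dz":0,"rx":0,"ry":0,"rz":-5}]'; python3 -m crank '[{"fingers":-0.5,"dx":0,"dy":0,"dz":0,"rx":0,"ry":0,"rz":-1},{"fingers":-0.5,"dx":0,"dy":0,"dz":0,"rx":0,"ry":0,"rz":-1},{"fingers":-0.5,"dx":0,"dy":0,"dz":0,"rx":0,"ry":0,"rz":-1},{"fingers":-0.5,"dx":0,"dy":0,"dz":0,"rx":0,"ry":0,"rz":-1},{"fingers":-0.5,"dx":0,"dy":0,"dz":0,"rx":0,"ry":0,"rz":-1},{"fingers":-0.5,"dx":0,"dy":0,"dz":0,"rx":0,"ry":0,"rz":-1},{"fingers":-0.5,"dx":0,"dy":0,"dz":0,"rx":0,"ry":0,"rz":-1},{"fingers":-0.5,"dx":0,"dy":0,"dz":0,"rx":0,"ry":0,"rz":-1},{"fingers":-0.5,"dx":0,"dy":0,"dz":0,"rx":0,"ry":0,"rz":0},{"fingers":-0.5,"dx":0,"dy":0,"dz":0,"rx":0,"ry":0,"rz":0}]'; python3 -c "
from h import *
print(manip.get_obs()['torque'])"
```

```text
time: 23.85
position: [0.49, -0.0418, 0.1264]
tcp_rot: [180.0, 0.0, 105.7]
ft_force: [-0.0, 1.0, 0.1]
gripper_width: 0.0216
time: 24.68
position: [0.49, -0.0417, 0.1264]
tcp_rot: [180.0, 0.0, 98.0]
ft_force: [1.4, 1.5, -0.1]
gripper_width: 0.0215
[ 0.13336014 -0.40353851  1.19323493]
```

The right latch gives the same 1.2 N m at its stop. I'll relax, lift clear and check everything.

```bash
python3 -m crank '[{"fingers":-0.5,"dx":0,"dy":0,"dz":0,"rx":0,"ry":0,"rz":2},{"fingers":-0.5,"dx":0,"dy":0,"dz":0,"rx":0,"ry":0,"rz":2},{"fingers":-0.5,"dx":0,"dy":0,"dz":0.5,"rx":0,"ry":0,"rz":0},{"fingers":-0.5,"dx":0,"dy":0,"dz":0.5,"rx":0,"ry":0,"rz":0},{"fingers":-0.5,"dx":0,"dy":0,"dz":1,"rx":0,"ry":0,"rz":0},{"fingers":-0.5,"dx":0,"dy":0,"dz":1,"rx":0,"ry":0,"rz":0},{"fingers":-0.5,"dx":0,"dy":0,"dz":1,"rx":0,"ry":0,"rz":0},{"fingers":-0.5,"dx":0,"dy":0,"dz":1.5,"rx":0,"ry":0,"rz":0},{"fingers":-0.5,"dx":0,"dy":0,"dz":2,"rx":0,"ry":0,"rz":0},{"fingers":-0.5,"dx":0,"dy":0,"dz":2,"rx":0,"ry":0,"rz":0}]';python3 -m crank '[{"fingers":-0.5,"dx":0,"dy":1,"dz":1,"rx":0,"ry":0,"rz":7},{"fingers":-0.5,"dx":0,"dy":1,"dz":0,"rx":0,"ry":0,"rz":7},{"fingers":-0.5,"dx":0,"dy":1,"dz":0,"rx":0,"ry":0,"rz":7},{"fingers":-0.5,"dx":0,"dy":1,"dz":0,"rx":0,"ry":0,"rz":7},{"fingers":-0.5,"dx":0,"dy":1,"dz":0,"rx":0,"ry":0,"rz":7},{"fingers":-0.5,"dx":0,"dy":1,"dz":0,"rx":0,"ry":0,"rz":7},{"fingers":-0.5,"dx":0,"dy":1,"dz":0,"rx":0,"ry":0,"rz":7},{"fingers":-0.5,"dx":0,"dy":0,"dz":0,"rx":0,"ry":0,"rz":7},{"fingers":-0.5,"dx":0,"dy":0,"dz":0,"rx":0,"ry":0,"rz":7},{"fingers":-0.5,"dx":0,"dy":0,"dz":0,"rx":0,"ry":0,"rz":7}]'
python3 -m crank '[{"fingers":-0.5,"dx":0,"dy":0,"dz":0,"rx":0,"ry":0,"rz":7},{"fingers":-0.5,"dx":0,"dy":0,"dz":0,"rx":0,"ry":0,"rz":7},{"fingers":-0.5,"dx":0,"dy":0,"dz":0,"rx":0,"ry":0,"rz":4},{"fingers":-0.5,"dx":0,"dy":0,"dz":0,"rx":0,"ry":0,"rz":0},{"fingers":-0.5,"dx":0,"dy":0,"dz":0,"rx":0,"ry":0,"rz":0},{"fingers":-0.5,"dx":0,"dy":0,"dz":0,"rx":0,"ry":0,"rz":0},{"fingers":-0.5,"dx":0,"dy":0,"dz":0,"rx":0,"ry":0,"rz":0},{"fingers":-0.5,"dx":0,"dy":0,"dz":0,"rx":0,"ry":0,"rz":0},{"fingers":-0.5,"dx":0,"dy":0,"dz":0,"rx":0,"ry":0,"rz":0},{"fingers":-0.5,"dx":0,"dy":0,"dz":0,"rx":0,"ry":0,"rz":0}]'
python3 - <<'E'
from h import *
S=cam('scene');W=cam('wrist')
save('f6.png',np.vstack([S[0][110:310,:],W[0]]))
E
```

```text
time: 25.52
position: [0.4896, -0.0417, 0.2229]
tcp_rot: [180.0, -0.0, 101.9]
ft_force: [0.0, -0.9, 0.1]
gripper_width: 0.0215
time: 26.35
position: [0.49, 0.0285, 0.2326]
tcp_rot: [180.0, 0.1, 172.3]
ft_force: [0.5, -1.2, 1.0]
gripper_width: 0.0212
time: 27.18
position: [0.4898, 0.0282, 0.2313]
tcp_rot: [180.0, -0.0, -170.1]
ft_force: [0.1, -0.0, 0.7]
gripper_width: 0.0213
```

View pics/f6.png

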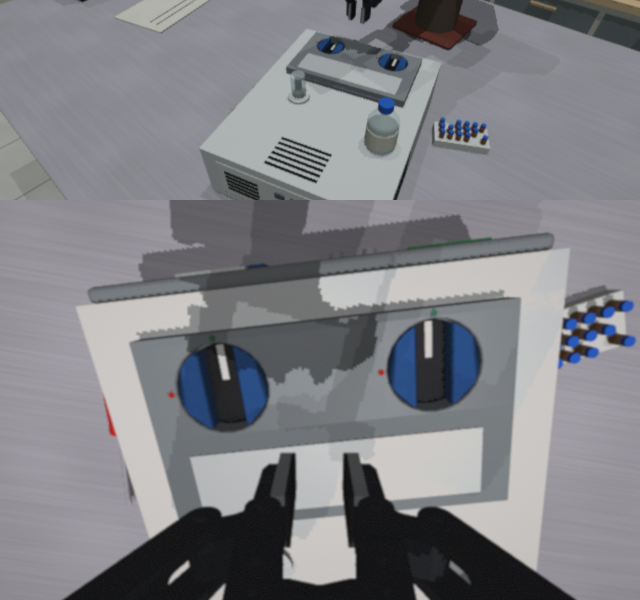

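Both white lines point to the detector's front, at (222,362) and (428,338), the cover is flat, and the bystanders are where they were. One numeric check of both angles, then I hand in.

```bash
python3 wl.py 205 240 140 190; python3 wl.py 415 442 115 165; python3 - <<'E'
from h import *
S=cam('scene');W=cam('wrist')
s=lat(S,[(393,170,16),(330,155,16)]);w=lat(W,[(434,164,60),(223,187,60)])
for a,b in zip(s,w):print(tri([ray(S,*a[0]),ray(W,*b[0])]).round(4))
print(manip.job_done())
E
```

```text
[219 155  10  24 156] ((477.6831970214844, -45.97211456298828), (17.781156539916992, 4.8795390129089355), 16.024242401123047) dir deg world 16.589212 centre [ 0.4778736 -0.0459474]
[425 121   7  36 249] ((431.9014587402344, 97.66545104980469), (25.483613967895508, 4.376001358032227), 15.329476356506348) dir deg world 15.578172 centre [0.43183377 0.09760474]
[0.447  0.1026 0.157 ]
[ 0.4889 -0.0419  0.1577]
the job is handed in; nothing more can be done
None
```

I pressed the cover shut with the closed fingertips. Then I set both fingertips in each latch slot, left first, and turned it clockwise to its stop. I handed the job in at about 27 s of the 58 s allowed.

**Last checks:**
- **Cover:** the latch faces were at about z = 157 mm, against a nominal 158.5 mm. That is within the camera calibration error, and the press ended on about 12 N of resistance.
- **Latches:** the moment rose to about 1.2 N m at each stop. The white lines point to the detector's front, at 15.6° and 16.6° against the detector's yaw of 16.1°.
- **Other objects:** the bottle, lamp and rack looked undisturbed in the last picture. Only part of the screwdriver was in view, and I did not measure any of them.
- **Robot:** it ended clear of everything.

**What disagreed:**
- **Tip height:** the real fingertips sat about 19–22 mm behind the reported TCP. My first press therefore stopped with the cover still open; I found this in the images and pressed on until it shut.
- **Left slot:** it was about 1.5 mm off my camera estimate. I corrected it from the 4–5 N side force, and used the same correction for the right latch.

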